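# File the card case in the third gap of the sorter

### The arm

A 7-joint arm with a two-finger parallel gripper is mounted at the origin on a cart in front of the work surface, level with it; the furniture and walls round the work are solid. World frame = base frame: x ahead of the robot, y to its left, z up, the work surface at z = 0. Lengths are in mm, angles in rad, forces in N, time in s.
With the tool pointing down it reaches from about 400 to 875 mm from the base axis. Payload 6.5 kg.
Tool frame: the origin (TCP) lies on the mounting face of the last link; the fingertips stand 173 mm ahead of it and the grasp point (between the pads) lies 155 mm ahead of it (arm.tcp_to_tips is the distance from the TCP to the fingertips, in mm); y points along the fingers, z is the direction in which the jaws open and shut, and the axes are right-handed (so a half turn about y gives the same grasp; the last joint's range is limited). The gripper opens to 85 mm and grips with 20 to 120 N. Pads are 22 mm wide; open, the fingers measure 114 mm over their backs; the gripper's body (76 mm by 85 mm) begins 54 mm behind the grasp point. The pads swing forward as they close: fully open they stand 13 mm farther back than shut.
Start: joints at [1.059, 0.536, -0.004, 1.538, 0.003, 1.067, -0.071], TCP at [280.266, -586.465, 404.69] pointing down, gripper open.
Joint ranges: [-2.7, 2.7], [-0.37, 2.16], [-1.27, 1.26], [0.24, 2.4], [-1.31, 4.45], [0.19, 1.91], [-2.76, 2.76]. Speed limits (rad/s): [2.39, 2.39, 3.14, 3.14, 3.14, 3.14, 3.14].

### API

Orientations are given as a rotation vector (axis times angle).
In Python, from station import arm gives the robot as it stands.
- The arm moves only by the tool arm_command, never from a script. Its argument "moves" is text: rows parted by semicolons, each of 4 numbers parted by spaces: the shift along the world's x, y, z as a fraction of full scale, then the turn about the world's z as a fraction of full scale. In form: tx ty tz roll; .... A call has 1 to 5 rows; each row is the pose to reach, as a shift and turn from the pose measured when the call began, turning the shorter way round; what a row does not reach only later rows make up. Full scale, the value 1, is 1000 mm for a shift and pi rad for a turn. A row lasts 1/12 s, in which the tool goes at most 41.7 mm and 7.16 degrees, less where a joint would pass 70% of its speed; a pose out of reach is approached as far as the arm can. A call with a number of a shift or a turn outside -1 to 1 is refused whole. A call with a gripper value outside its range is refused whole. "fingers" is the opening, from -1 (shut) to 1 (fully open), set as the call begins (left out, the last holds). The fingers move at their own pace and stop on an object; the grip force is fixed at half the most. Time passes only in rows, so rows that repeat a pose let the fingers close. It gives the time, the measured TCP pose, the force and the opening at its end, in the units of the state.
- arm.get_state(): the state, without advancing time (a new reading comes with each control period).
- arm.read_camera(name): name is "scene" or "top" or "wrist"; returns a dict with "pixels" (480x640x3 uint8, red, green, blue), "range_z" (480x640 float32, mm along the optical axis (not along the pixel's ray), 0 where there is no reading), "K" (3x3 intrinsics, pixels), "T" (4x4, takes a point from camera to world coordinates); the wrist camera has in their place "tool_from_camera" (4x4, takes a point from camera to tool coordinates, whose origin is the TCP and whose axes are the tool frame's). Camera axes: x right, y down, z forward; pixel columns grow to the right and rows downward; lengths in mm; the calibration is good to about 2 mm. The wrist camera is an equidistant fisheye: a pixel r from the principal point sees the ray r / f radians off the axis. A picture is of the moment at which its call begins: read the wrist's pose just before it.
- arm.close_job(): hands the job in, once; it reports no verdict.
The state is a dict: "t": time; "joint_pos": joint angles; "dq": joint speeds; "tau": joint torques, N m; "ee_pos": TCP position; "tool_rot": TCP orientation; "ft_force": force on the tool from outside, world axes, zero at the start; "wrist_torque": the same for the moment, N m; "width": finger opening in mm.
Only numpy, scipy, OpenCV 4.12 (cv2) and the standard library are available. Lean on these libraries where they do the work, as an engineer would, in place of code of your own. Each camera call takes 0.05 s, during which the arm holds its last target.

### The job

With a fingertip, run the black label rider along the sorter's front rail to the right, counting the gaps from the left end whether they are full or empty, and leave it centred over the third gap. Then push the card case that stands in front of the sorter across into line with that gap and push it in, upright, until it is fully home, its near end flush with the front edges of the dividers. Do it all by pushing: nothing is lifted, the case must not be tipped over, and the filed cases, the tape measure and the other things round the work stay as they are.

Things in the scene. Friction and masses are not known exactly. Their poses are not given: they have to be found in the camera images.
- sorter: white sheet-steel desk sorter, fixed, open in front and without a floor (cases slide on the desk): 273 mm wide (y), 145 mm deep (x), walls 70 mm high. Origin on the desk under the middle of its front edges; x points into the gaps, away from the robot, y to the left, z up. Seven upright walls 3 mm thick make six gaps
- first_gap (a point): on the desk, middle of the mouth of the first (leftmost) gap. Gaps are 42 mm wide, 45 mm apart: centres at sorter y = +112.5, +67.5, +22.5, -22.5, -67.5, -112.5 mm, first to sixth. 1, 4 and 6 hold cases; 2, 3 and 5 are empty. They run from x = 0 to rubber buffers at x = 140 mm that stop a case; a case fully home has its centre at sorter x = 70 mm
- rail_mid (a point): middle of the top of the aluminium rail, 12 mm wide (x), which lies across the tops of the walls along the whole front, centred at sorter x = 12 mm, from 71 to 79 mm above the desk; cases pass under it with 5 mm to spare
- rider (a joint): slide of the label rider along the rail, m: 0 over the middle of gap 1, growing to the right (sorter -y), 0.045 per gap, 0.090 over the middle of gap 3; range -0.008 to 0.233. Slides with about 1 N of friction and stays where it is left; starts somewhere over gap 1 or 2
- rider_top (a point): middle of the top edge of the label rider, 110 mm above the desk: a black saddle on the rail (20 mm deep in x, 26 mm wide in y, up to 84 mm above the desk) with an upright label plate above it, 10 mm deep, 26 mm wide, up to 110 mm, blank white label in front. A fingertip beside the plate, over the rail, pushes it along
- case: grey card case, 140 (x) x 36 (y) x 66 mm high (z); origin under its centre; 0.25 kg or so. It stands in front of the sorter, right or left of the third gap, x roughly into the sorter; near end (x = -70 mm) has a ring and blank label. Pushed sideways it slides if pushed within 20 mm of the desk, and may tip if pushed higher; lengthwise it slides even if pushed at 55 mm
- filed_a: grey card case, 140 (x) x 36 (y) x 66 mm high (z); origin under its centre; filed in gap 1; stays
- filed_b: grey card case, 140 (x) x 36 (y) x 66 mm high (z); origin under its centre; filed in gap 4; stays
- filed_c: grey card case, 140 (x) x 36 (y) x 66 mm high (z); origin under its centre; filed in gap 6; stays
- tape_measure: beige tape measure, 32 (x) x 63 (y) x 54 mm high, on the other side in front of the sorter from the case; origin under its centre; stays
- mug: white mug 62x89 mm, 52 mm high, on the desk to the left; origin under its centre; stays
- calculator: pocket calculator 135x78x16 mm lying on the right; origin under its centre; stays
- marker: light marker pen 132 mm long, 20 mm thick, lying on the left; origin under its centre; stays
There are look-alikes about, which are no part of the job. Leave any yellow look-alike of the case alone.

How it is judged (in metres and radians):
On the way, in this order (a step that is already met when the one before it is completed fails the run):
1. the label rider stands over the middle of the third gap (within 12 mm), the case not yet in the sorter (value of joint rider between 0.078 and 0.102 m and x of case in the frame of sorter below -0.05 m), for 0.2 s.
2. the case is fully home in the third gap (x of case in the frame of sorter between 0.063 and 0.078 m and y of case in the frame of sorter between 0.0135 and 0.0315 m and angle between the x axis of case and the x axis of sorter, either way round below 0.08 rad and angle between case's own z axis and vertical below 0.08 rad), for 0.2 s.
At the end, for the whole second after the job is handed in: the label rider is within 12 mm of the middle of the third gap; the card case stands upright in the third gap, at rest on the desk, no more than 7 mm short of home (all of step 2 and value of joint rider between 0.078 and 0.102 m and linear speed of case below 0.01 m/s and height (world z) of case below 0.004 m); the robot touches nothing.
It fails at once if the case is lifted off the desk (height (world z) of case above 0.012 m).
It fails at once if the case is tipped over (angle between case's own z axis and vertical above 0.45 rad).
It fails at once if a case already filed is shifted by more than 12 mm (distance of any of filed_a, filed_b, filed_c from where it was at the start of the episode above 0.012 m).
It fails at once if the tape measure, mug, calculator or marker is shifted by more than 20 mm (distance of any of tape_measure, mug, calculator, marker from where it was at the start of the episode above 0.02 m).
It also fails if it takes over 64 s, if anything falls off the work surface, if the arm or the gripper's body presses on something with over 40 N, if the wrist force passes 120 N, or if a joint passes its speed limit or range.

## Working session

There is one attempt and no reset: what is moved stays moved. The work goes in short steps, Python scripts to look and compute and a tool call to move; the robot and the scene stay as the last step left them, time stands still between calls to the robot, and variables do not carry over. Pictures are saved under pics/ and viewed, and the job is handed in when it is done.

Besides the shell and the picture viewer there is one more tool, called as name(argument=value, ...) on one line, values as JSON. arm_command: Moves the arm, as the interface text tells. Its arguments: {"type":"object","properties":{"moves":{"type":"string"},"fingers":{"type":"number"}},"required":["moves"]}

```bash
mkdir -p pics; ls; python3 - <<'E'
from station import arm
import cv2,numpy as np
s=arm.get_state();print(s)
for n in ["scene","top"]:
    c=arm.read_camera(n);cv2.imwrite(f"pics/{n}0.png",c["pixels"][:,:,::-1]);np.savez(f"{n}0.npz",**c);print(n,c["K"],c["T"])
E
```

```text
pics
{'t': 0.0, 'joint_pos': array([ 1.05876475,  0.53718972, -0.00445443,  1.53888238,  0.00260551,
        1.06735465, -0.07119696]), 'dq': array([ 0.00084634, -0.00148973,  0.00085216,  0.00123701, -0.00014715,
        0.00057072,  0.00043641]), 'tau': array([-2.46311583e-04, -5.83412862e+01,  1.04843706e+00, -2.59107935e+01,
        1.22686703e-02,  9.41640639e-03,  7.17643502e-06]), 'ee_pos': array([ 280.14659673, -586.14946945,  403.79381923]), 'tool_rot': array([-0.4481961 ,  1.97617703, -1.9726349 ]), 'ft_force': array([-0.36657128,  0.04457525, -0.79406133]), 'wrist_torque': array([0.02660625, 0.04869695, 0.00694283]), 'width': 85.41916828170837}
scene [[442.35937738   0.         318.93949236]
 [  0.         442.35937738 244.43842929]
 [  0.           0.           1.        ]] [[-7.91322116e-01 -3.75923601e-01  4.82172951e-01  1.03915093e+02]
 [-6.11047631e-01  4.59519550e-01 -6.44563865e-01  6.49212649e+02]
 [ 2.07388716e-02 -8.04688281e-01 -5.93335209e-01  6.64878504e+02]
 [ 0.00000000e+00  0.00000000e+00  0.00000000e+00  1.00000000e+00]]
top [[487.19369591   0.         315.87554418]
 [  0.         487.19369591 240.1841034 ]
 [  0.           0.           1.        ]] [[ 3.26975967e-01 -9.05949585e-01  2.68964806e-01  2.32858402e+02]
 [-9.45010989e-01 -3.11519100e-01  9.95493915e-02 -1.01628174e+02]
 [-6.39905573e-03 -2.86724955e-01 -9.57991572e-01  1.27238284e+03]
 [ 0.00000000e+00  0.00000000e+00  0.00000000e+00  1.00000000e+00]]
```

View pics/scene0.png

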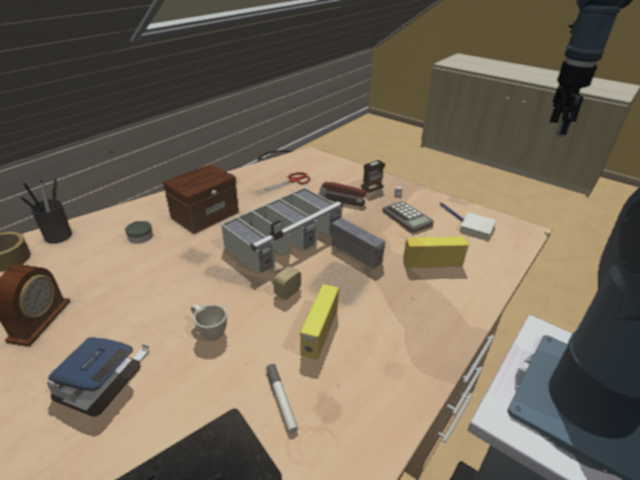

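View pics/top0.png

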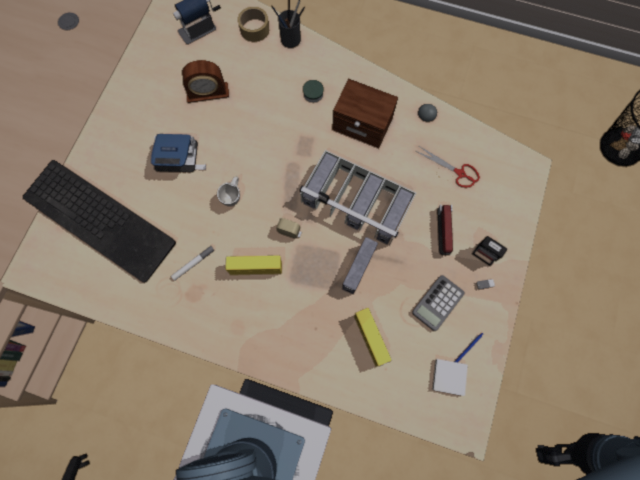

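```bash
python3 - <<'E'
import cv2
a=cv2.imread("pics/top0.png")[140:310,210:430];cv2.imwrite("pics/top0c.png",cv2.resize(a,None,fx=3.5,fy=3.5,interpolation=cv2.INTER_CUBIC))
a=cv2.imread("pics/scene0.png")[180:310,210:400];cv2.imwrite("pics/scene0c.png",cv2.resize(a,None,fx=4,fy=4,interpolation=cv2.INTER_CUBIC))
E
```

```text
(no output)
```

View pics/top0c.png

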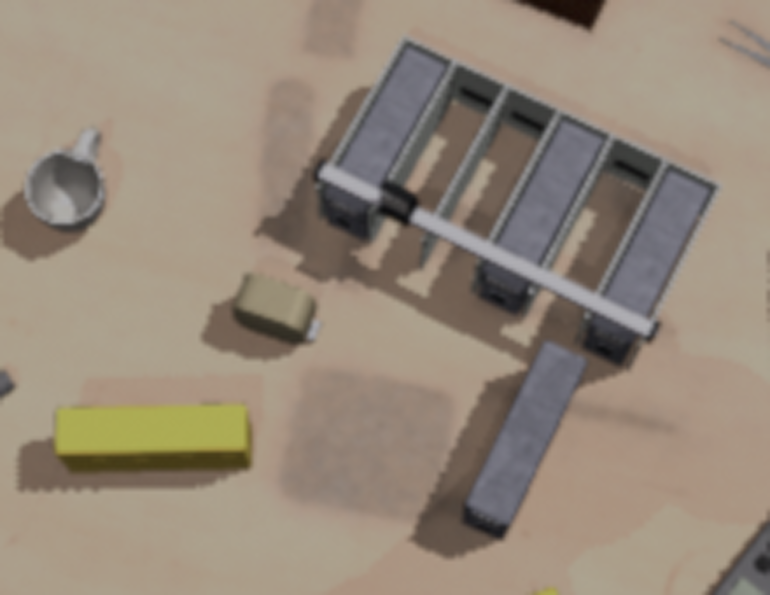

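View pics/scene0c.png

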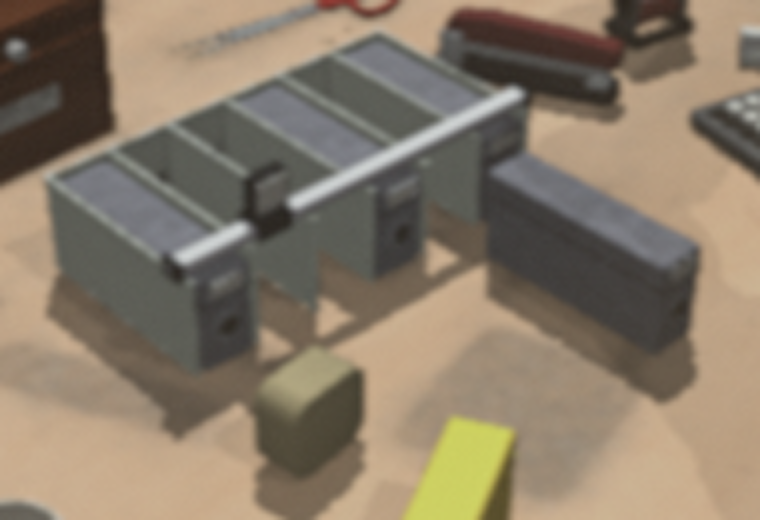

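```bash
cat > h.py <<'E'
import numpy as np,cv2
def load(n): return dict(np.load(n))
def unproj(c,uv,z):
    uv=np.atleast_2d(uv).astype(float);K,T=c["K"],c["T"]
    d=np.c_[(uv-K[[0,1],2])/K[0,0],np.ones(len(uv))]@T[:3,:3].T
    o=T[:3,3];s=(z-o[2])/d[:,2];return o+d*s[:,None]
def proj(c,P):
    P=np.atleast_2d(P).astype(float);q=(P-c["T"][:3,3])@c["T"][:3,:3];return q[:,:2]/q[:,2:]*c["K"][0,0]+c["K"][[0,1],2]
def cloud(c):
    z=c["range_z"];v,u=np.mgrid[:480,:640]
    q=np.stack([(u-c["K"][0,2])/c["K"][0,0]*z,(v-c["K"][1,2])/c["K"][0,0]*z,z],-1)
    return q@c["T"][:3,:3].T+c["T"][:3,3]
E
python3 - <<'E'
from h import *
c=load("top0.npz")
f=lambda p:np.array(p)/3.5+[210,140]
print("rail",unproj(c,f([(320,172),(655,328)]),79))
print("back",unproj(c,f([(405,40),(717,185)]),70))
print("case",unproj(c,f([(546,343),(586,357),(467,510),(506,524)]),66))
print("rider",unproj(c,f([(400,197)]),105))
P=cloud(c);
# region clouds
def reg(u0,u1,v0,v1,zl,zh):
    p=P[v0:v1,u0:u1].reshape(-1,3);return p[(p[:,2]>zl)&(p[:,2]<zh)]
def rect(p):
    r=cv2.minAreaRect(p[:,:2].astype(np.float32));print(len(p),r,p[:,2].mean())
q=reg(335,380,230,300,60,70);rect(q);
q=reg(295,420,145,250,66,84);rect(q)
q=reg(300,345,180,215,95,115);rect(q); print(q.mean(0), q.max(0))
q=reg(270,305,210,245,40,60);rect(q)
q=reg(220,290,245,280,50,75);rect(q)
s=load("scene0.npz");P=cloud(s)
q=reg(320,390,215,270,62,70);rect(q)
q=reg(215,350,180,275,66,84);rect(q)
q=reg(265,290,215,240,88,115);rect(q);print(q.mean(0),q.max(0))
q=reg(270,305,262,300,48,60);rect(q)
E
```

```text
rail [[ 688.44249362  104.44863569   79.        ]
 [ 652.04092703 -169.02487589   79.        ]]
back [[ 817.68184194   80.49972308   70.        ]
 [ 779.42190241 -181.90063405   70.        ]]
case [[ 619.29174539  -96.94133769   66.        ]
 [ 618.57526683 -128.02932687   66.        ]
 [ 481.19142279  -80.82028553   66.        ]
 [ 480.61197446 -110.39768408   66.        ]]
rider [[678.94079553  37.74832862 105.        ]]
726 ((566.7794799804688, -103.90733337402344), (35.95417022705078, 174.1613006591797), 82.97440338134766) 65.23317710783496
1722 ((700.8646850585938, -33.44816589355469), (285.5077209472656, 206.4156494140625), 80.89628601074219) 71.19657981772832
57 ((680.4952392578125, 41.28588104248047), (26.448055267333984, 13.080381393432617), 85.82496643066406) 106.08404593826323
[679.42988289  40.22354818 106.08404594] [687.05340317  54.21309378 111.63539851]
266 ((588.1900634765625, 109.85469818115234), (57.61665725708008, 31.841018676757812), 89.37628173828125) 51.30348782796836
805 ((462.5099792480469, 159.01112365722656), (37.66337966918945, 139.3314208984375), 19.584211349487305) 64.65323779465555
561 ((568.2611083984375, -101.87051391601562), (41.253631591796875, 175.2213897705078), 82.26898956298828) 65.83658730244318
1939 ((749.2479248046875, -50.927001953125), (308.5230712890625, 280.3465270996094), 59.76778030395508) 71.11021152640166
115 ((680.461669921875, 43.573448181152344), (25.89850616455078, 12.323171615600586), 73.87177276611328) 101.01037857450315
[679.6040223   45.37607248 101.01037857] [689.48024206  57.11223616 111.47222354]
257 ((589.8432006835938, 112.90303039550781), (33.85029983520508, 52.4339485168457), 1.962263822555542) 52.92856363387414
```

```bash
cat >> h.py <<'E'
def fr(p,P):
    a=np.asarray(P,float);c,s=np.cos(p[2]),np.sin(p[2]);R=np.array([[c,-s,0],[s,c,0],[0,0,1]]);return a@R.T+[p[0],p[1],0]
def box(x0,x1,y0,y1,z0,z1):
    v=np.array([[x,y,z] for x in(x0,x1) for y in(y0,y1) for z in(z0,z1)],float)
    return [(v[i],v[j]) for i in range(8) for j in range(i) if (v[i]!=v[j]).sum()==1]
def draw(img,c,p,edges,col,off,k):
    for a,b in edges:
        q=(proj(c,fr(p,[a,b]))-off+.0)*k
        cv2.line(img,*[tuple(int(round(t)) for t in e) for e in q],col,1,cv2.LINE_AA)
SORT=[e for i in range(7) for e in box(0,145,136.5-45*i-3,136.5-45*i,0,70)]+box(6,18,-136.5,136.5,71,79)
CASE=box(-70,70,-18,18,0,66)
E
python3 - <<'E'
from h import *
from scipy.optimize import least_squares
t=load("top0.npz");s=load("scene0.npz")
ft=lambda p:np.array(p)/3.5+[210,140]
fs=lambda p:np.array(p)/4+[210,180]
M=[(t,ft((405,40)),(145,136.5,70)),(t,ft((717,185)),(145,-136.5,70)),(t,ft((325,172)),(12,136.5,79)),(t,ft((652,328)),(12,-136.5,79)),
(s,fs((50,180)),(145,136.5,70)),(s,fs((378,35)),(145,-136.5,70)),(s,fs((200,370)),(0,136.5,0)),(s,fs((522,92)),(12,-136.5,79))]
for sel in (M[:4],M[4:],M):
    r=least_squares(lambda p:np.concatenate([(proj(c,fr(p,X))[0]-u) for c,u,X in sel]),[670,-32,-.14]);print(r.x,r.fun.round(1))
p=r.x
pc=[549.9,-104,-.122]
for n,c,o,k,sh in(("top",t,(210,140),3.5,(170,220)),("scene",s,(210,180),4,(130,190))):
    a=c["pixels"][o[1]:o[1]+sh[0],o[0]:o[0]+sh[1],::-1]
    a=cv2.resize(np.ascontiguousarray(a),None,fx=k,fy=k,interpolation=cv2.INTER_CUBIC)
    draw(a,c,p,SORT,(0,0,255),o,k);draw(a,c,pc,CASE,(0,255,0),o,k);cv2.imwrite(f"pics/{n}_ov.png",a)
E
```

```text
[ 6.57016763e+02 -3.06122840e+01 -1.42353859e-01] [-0.9 -1.1  1.8 -0.1 -0.9  0.2 -0.   0.7]
[ 6.56269192e+02 -2.87148270e+01 -1.47232885e-01] [-1.1 -1.2  0.9 -2.   0.4  2.4 -0.1 -0.5]
[ 6.56925468e+02 -2.99534113e+01 -1.44517005e-01] [-1.  -1.2  1.6  0.  -1.1  0.1 -0.3  0.7 -0.9 -1.4  0.8 -2.3  0.7  2.1
 -0.2 -0.8]
```

View pics/top_ov.png

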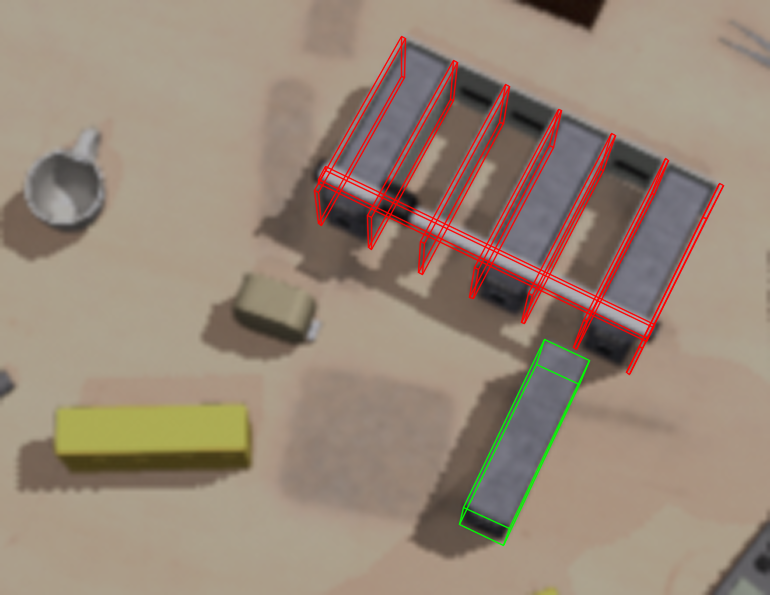

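View pics/scene_ov.png

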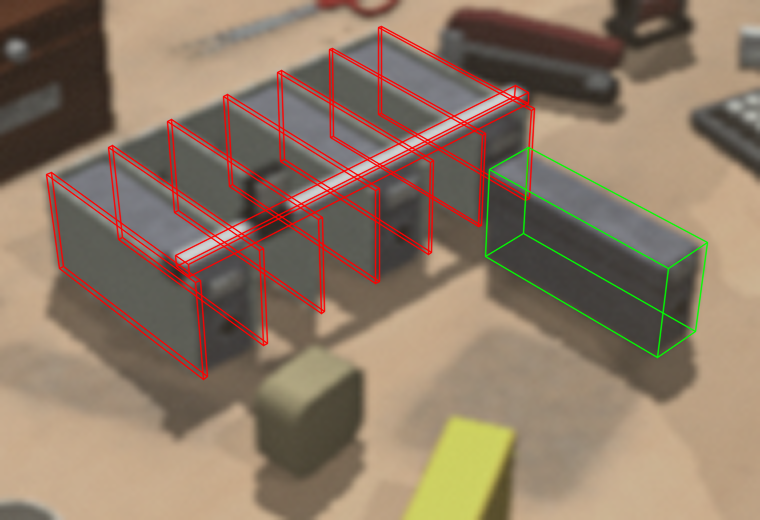

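```bash
python3 - <<'E'
from station import arm
from scipy.spatial.transform import Rotation as R
import numpy as np
from h import *
s=arm.get_state();m=R.from_rotvec(s["tool_rot"]).as_matrix();print(m.round(3),arm.tcp_to_tips)
print("jaw yaw",np.degrees(np.arctan2(m[1,2],m[0,2])), "sorter yaw",np.degrees(-.1445))
p=[657,-30,-.1445]
for q in [(12,120,0),(12,22.5+24,0),(-95,-150,0),(-95,22.5-29,0),(-190,22.5,0)]: print(q,fr(p,[q]).round(1))
c=load("top0.npz");P=cloud(c)
for n,(u,v) in dict(calc=(438,302),mug=(228,193),tape=(288,227),ydec=(372,337)).items(): print(n,P[v,u].round())
E
```

```text
[[-0.902 -0.001  0.431]
 [-0.431  0.001 -0.902]
 [ 0.    -1.    -0.002]] 173.4
jaw yaw -64.45439972567549 sorter yaw -8.279240139640395
(12, 120, 0) [[686.2  87.    0. ]]
(12, 46.5, 0) [[675.6  14.3   0. ]]
(-95, -150, 0) [[ 541.4 -164.8    0. ]]
(-95, -6.5, 0) [[562.1 -22.8   0. ]]
(-190, 22.5, 0) [[472.2  19.6   0. ]]
calc [ 531. -325.   16.]
mug [638. 306.  10.]
tape [586. 107.  51.]
ydec [ 383. -186.   68.]
```

arm_command(moves="0.405 0.680 0 0.312;0.405 0.680 0 0.312;0.405 0.680 0 0.312;0.405 0.680 0 0.312;0.405 0.680 0 0.312", fingers=-1)

```text
t: 0.52
ee_pos: [387.3, -405.5, 404.2]
tool_rot: [-0.935, 1.564, -1.562]
ft_force: [1.1, 0.5, 0.6]
width: 25.6
```

arm_command(moves="0.299 0.500 0 0.113;0.299 0.500 0 0.113;0.299 0.500 0 0.113;0.299 0.500 0 0.113;0.299 0.500 0 0.113")

```text
t: 0.93
ee_pos: [494.0, -226.8, 404.3]
tool_rot: [-1.142, 1.312, -1.31]
ft_force: [0.7, -0.5, -0.5]
width: -0.1
```

```bash
cat >> h.py <<'E'
def st():
    from station import arm
    from scipy.spatial.transform import Rotation as R
    s=arm.get_state();m=R.from_rotvec(s["tool_rot"]).as_matrix()
    print("t",round(s["t"],2),s["ee_pos"].round(1),"jaw yaw",round(np.degrees(np.arctan2(m[1,2],m[0,2])),2),"down",m[:,1].round(3),"F",s["ft_force"].round(1),"w",round(s["width"],1),"q",s["joint_pos"].round(2))
    return s,m
E
python3 -c "from h import *;st()"
```

```text
t 0.93 [ 494.  -226.8  404.3] jaw yaw -7.95 down [-0.002  0.    -1.   ] F [ 0.7 -0.5 -0.5] w -0.1 q [ 0.62  0.38 -0.35  1.81  0.15  0.98  0.07]
```

arm_command(moves="0.193 0.322 0 0;0.193 0.322 0 0;0.193 0.322 0 0;0.193 0.322 0 0;0.193 0.322 0 0")

```text
t: 1.35
ee_pos: [601.0, -47.9, 404.0]
tool_rot: [-1.142, 1.313, -1.31]
ft_force: [0.8, -0.2, -0.2]
width: -0.1
```

arm_command(moves="0.086 0.143 0 0;0.086 0.143 0 0;0.086 0.143 0 0;0.086 0.143 0 0;0.086 0.143 0 0")

```text
t: 1.77
ee_pos: [687.8, 104.8, 403.2]
tool_rot: [-1.142, 1.309, -1.297]
ft_force: [-1.6, 1.3, -0.2]
width: 0.2
```

```bash
python3 - <<'E'
from h import *
from station import arm
st()
c=arm.read_camera("wrist");np.savez("w1.npz",**c);print(c["K"],c["tool_from_camera"].round(3))
cv2.imwrite("pics/w1.png",c["pixels"][:,:,::-1])
E
```

```text
t 1.77 [687.8 104.8 403.2] jaw yaw -7.41 down [-0.002  0.007 -1.   ] F [-1.6  1.3 -0.2] w 0.2 q [ 0.03  0.65 -0.39  1.38  0.25  1.16 -0.52]
[[371.64829954   0.         314.67319196]
 [  0.         371.64829954 239.99329935]
 [  0.           0.           1.        ]] [[ -0.      0.949   0.315 -80.858]
 [  0.     -0.315   0.949  30.322]
 [  1.      0.     -0.      0.412]
 [  0.      0.      0.      1.   ]]
```

View pics/w1.png

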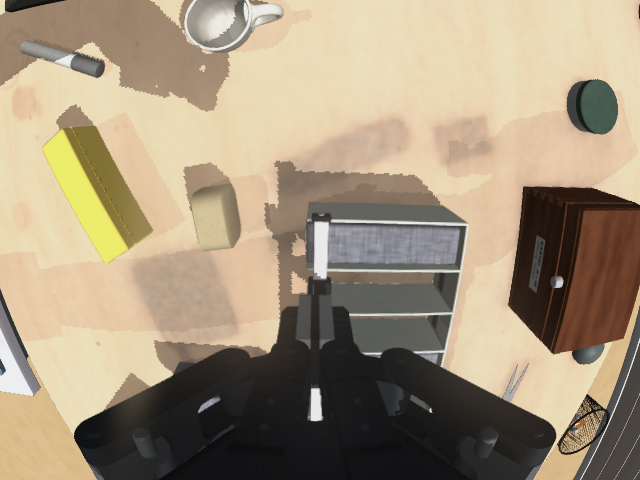

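```bash
cat >> h.py <<'E'
def wT(s,m,c):
    T=np.eye(4);T[:3,:3]=m;T[:3,3]=s["ee_pos"];return T@c["tool_from_camera"]
def wproj(c,T,P):
    q=(np.atleast_2d(P)-T[:3,3])@T[:3,:3];r=np.hypot(q[:,0],q[:,1]);th=np.arctan2(r,q[:,2]);f=c["K"][0,0]
    return q[:,:2]/r[:,None]*(f*th)[:,None]+c["K"][[0,1],2]
def wunproj(c,T,uv,z):
    d=(np.atleast_2d(uv).astype(float)-c["K"][[0,1],2]);r=np.hypot(d[:,0],d[:,1]);th=r/c["K"][0,0]
    v=np.c_[d/r[:,None]*np.sin(th)[:,None],np.cos(th)]@T[:3,:3].T
    return T[:3,3]+v*((z-T[2,3])/v[:,2])[:,None]
def wdraw(img,c,T,p,edges,col,off=(0,0),k=1):
    for a,b in edges:
        pts=fr(p,a+(b-a)*np.linspace(0,1,12)[:,None]);q=((wproj(c,T,pts)-off)*k*8).astype(np.int32)
        cv2.polylines(img,[q.reshape(-1,1,2)],False,col,1,cv2.LINE_AA,3)
def snap(name,items,roi=None,k=1):
    from station import arm
    s,m=st();c=arm.read_camera("wrist");T=wT(s,m,c);np.savez(name+".npz",Tw=T,**c)
    roi=roi or (0,640,0,480)
    a=cv2.resize(np.ascontiguousarray(c["pixels"][roi[2]:roi[3],roi[0]:roi[1],::-1]),None,fx=k,fy=k,interpolation=cv2.INTER_CUBIC)
    for p,e,col in items: wdraw(a,c,T,p,e,col,(roi[0],roi[2]),k)
    cv2.imwrite("pics/"+name+".png",a)
PS=[657,-30,-.1445]
E
python3 - <<'E'
from h import *
snap("w2",[(PS,SORT,(0,0,255))],(180,500,150,390),2.5)
E
```

```text
t 1.82 [687.3 101.5 403. ] jaw yaw -7.53 down [-0.003  0.004 -1.   ] F [ 0.2 -0.2  0.7] w -0.0 q [ 0.03  0.65 -0.39  1.39  0.25  1.16 -0.52]
```

View pics/w2.png

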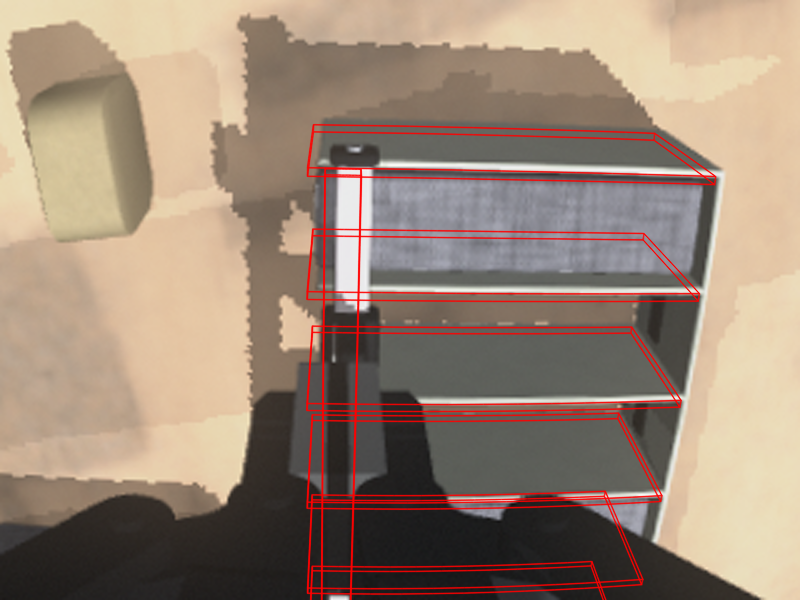

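```bash
python3 - <<'E'
from h import *
c=load("w2.npz");T=c["Tw"]
P=wunproj(c,T,np.array([(345,308)])/2.5+[180,150],84);print(P)
PS=[658.5,-28.5,-.1445]
def inv(p,P): 
    d=np.array(P,float)-[p[0],p[1],0];c_,s_=np.cos(p[2]),np.sin(p[2]);return np.array([d[:,0]*c_+d[:,1]*s_,-d[:,0]*s_+d[:,1]*c_,d[:,2]]).T
print(inv(PS,P), inv(PS,[[680.5,42.5,105]]))
print(fr(PS,[[12,46.5,0],[12,110,0],[12,22.5,0]]))
E
```

```text
[[683.45356401  58.40216582  84.        ]]
[[12.17979026 89.58972871 84.        ]] [[ 11.54688286  73.42798851 105.        ]]
[[677.07082747  15.78740642   0.        ]
 [686.2146788   78.62561122   0.        ]
 [673.61488366  -7.96246627   0.        ]]
```

arm_command(moves="0 -0.013 -0.04 -0.004;0 -0.013 -0.08 -0.004;0 -0.013 -0.11 -0.004;0 -0.013 -0.136 -0.004;0 -0.013 -0.136 -0.004")

```text
t: 2.28
ee_pos: [684.0, 81.8, 260.6]
tool_rot: [-1.148, 1.328, -1.315]
ft_force: [-1.2, 0.2, -0.5]
width: 0.2
```

```bash
python3 - <<'E'
from h import *
PS=[658.5,-28.5,-.1445]
snap("w3",[(PS,SORT,(0,0,255))],(180,500,150,390),2.5)
from station import arm
c=arm.read_camera("scene");a=c["pixels"][140:320,180:420,::-1]
cv2.imwrite("pics/s3.png",cv2.resize(a,None,fx=3,fy=3,interpolation=cv2.INTER_CUBIC))
E
```

```text
t 2.28 [684.   81.8 260.6] jaw yaw -8.58 down [-0.015 -0.002 -1.   ] F [-1.2  0.2 -0.5] w 0.2 q [ 0.04  0.79 -0.35  1.49  0.31  0.92 -0.55]
```

View pics/w3.png

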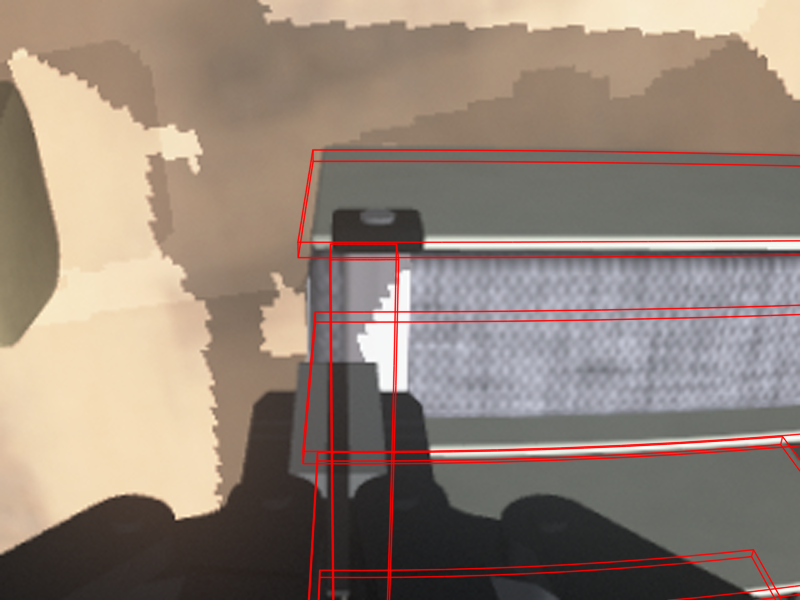

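View pics/s3.png

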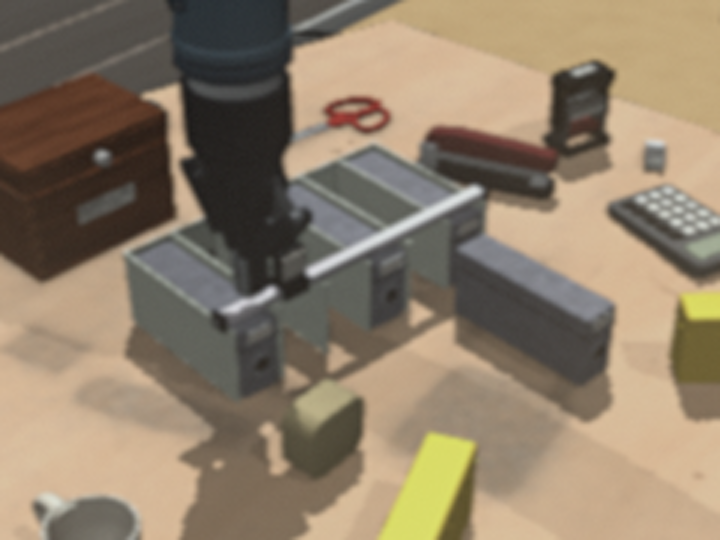

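arm_command(moves="0.002 -0.008 0.006 0;0.001 -0.016 0.006 0;0 -0.024 0.006 0;-0.001 -0.032 0.006 0;-0.002 -0.040 0.006 0")

```text
t: 2.8
ee_pos: [684.9, 42.2, 274.0]
tool_rot: [-1.137, 1.321, -1.317]
ft_force: [0.7, 1.0, 0.5]
width: -0.1
```

```bash
python3 - <<'E'
from h import *
PS=[660,-28.3,-.1445]
snap("w4",[(PS,SORT,(0,0,255))],(180,500,150,390),2.5)
E
```

```text
t 2.8 [684.9  42.2 274. ] jaw yaw -8.59 down [-0.004  0.    -1.   ] F [0.7 1.  0.5] w -0.1 q [ 0.1   0.77 -0.35  1.5   0.3   0.93 -0.5 ]
```

View pics/w4.png

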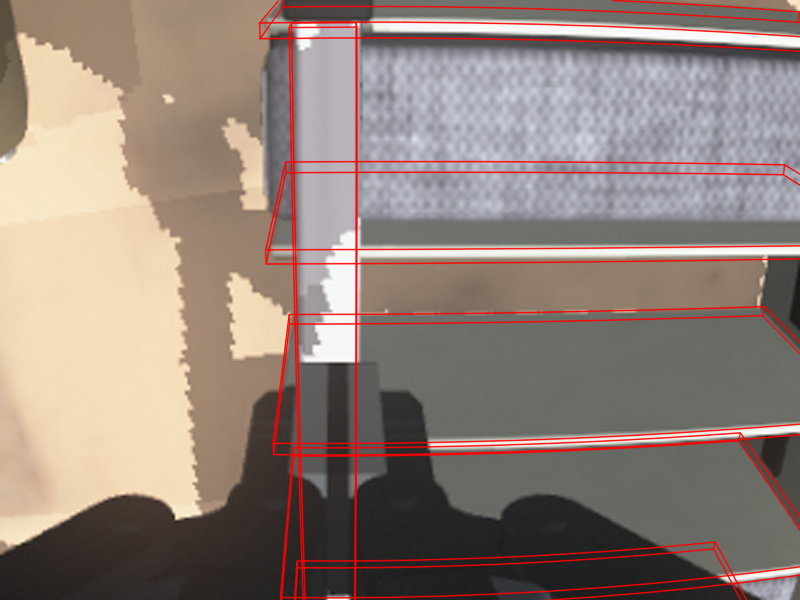

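arm_command(moves="-0.001 -0.006 -0.006 0;-0.002 -0.012 -0.006 0;-0.003 -0.017 -0.006 0;-0.004 -0.022 -0.006 0;-0.004 -0.024 -0.006 0")

```text
t: 3.27
ee_pos: [680.3, 14.8, 267.1]
tool_rot: [-1.14, 1.324, -1.32]
ft_force: [0.6, 1.0, -1.1]
width: -0.2
```

```bash
python3 - <<'E'
from h import *
PS=[660,-28.3,-.1445]
RID=lambda y:box(2,22,y-13,y+13,79,84)+box(7,17,y-13,y+13,84,110)
s,m=st()
from station import arm
for n,o,k,sh in(("top",(260,130),5,(120,160)),("scene",(210,180),4,(130,190))):
    c=arm.read_camera(n)
    a=c["pixels"][o[1]:o[1]+sh[0],o[0]:o[0]+sh[1],::-1]
    a=cv2.resize(np.ascontiguousarray(a),None,fx=k,fy=k,interpolation=cv2.INTER_CUBIC)
    draw(a,c,PS,RID(22.5),(0,255,0),o,k);cv2.imwrite(f"pics/{n}5.png",a)
E
```

```text
t 3.27 [680.3  14.8 267.1] jaw yaw -8.75 down [-0.006 -0.002 -1.   ] F [ 0.6  1.  -1.1] w -0.2 q [ 0.14  0.77 -0.35  1.52  0.31  0.91 -0.46]
```

View pics/scene5.png

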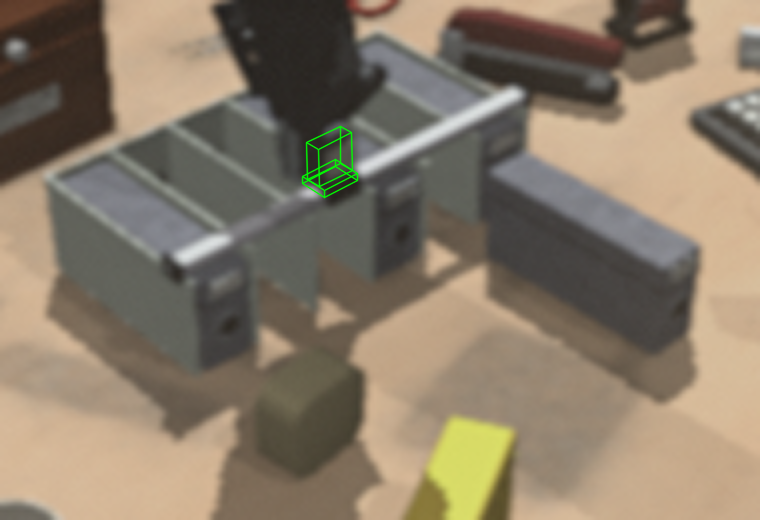

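View pics/top5.png

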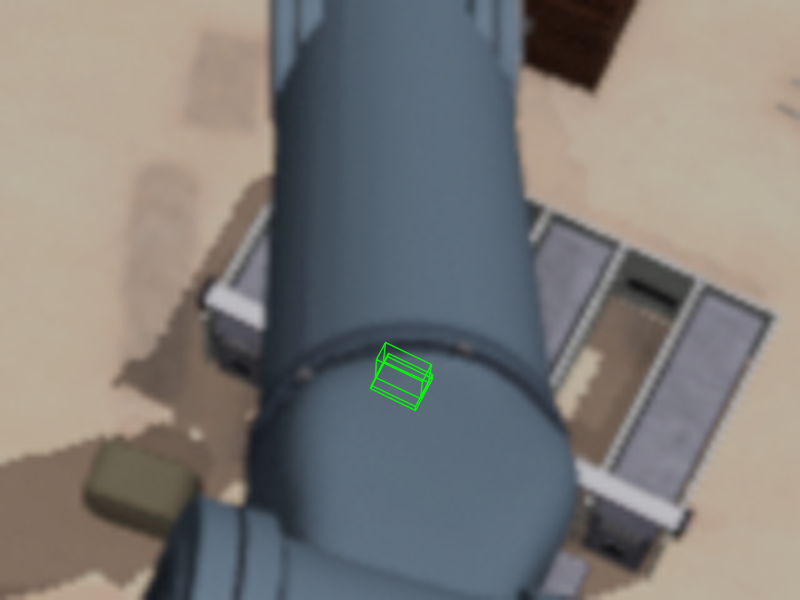

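arm_command(moves="0.002 0.012 0 0;0.003 0.02 0.03 0;0.003 0.02 0.07 0;0.003 0.02 0.11 0;0.003 0.02 0.14 0")

```text
t: 3.78
ee_pos: [683.9, 37.1, 411.0]
tool_rot: [-1.137, 1.32, -1.32]
ft_force: [2.4, -0.1, -0.3]
width: -0.2
```

```bash
python3 - <<'E'
from h import *
PS=[660,-28.3,-.1445]
RID=lambda y:box(2,22,y-13,y+13,79,84)+box(7,17,y-13,y+13,84,110)
s,m=st()
from station import arm
n,o,k,sh="scene",(260,190),8,(60,90)
c=arm.read_camera(n)
a=c["pixels"][o[1]:o[1]+sh[0],o[0]:o[0]+sh[1],::-1]
a=cv2.resize(np.ascontiguousarray(a),None,fx=k,fy=k,interpolation=cv2.INTER_CUBIC)
draw(a,c,PS,RID(22.5),(0,255,0),o,k);cv2.imwrite(f"pics/{n}6.png",a)
P=cloud(c);q=P[190:250,260:350].reshape(-1,3);q=q[(q[:,2]>90)&(q[:,2]<113)&(q[:,0]<700)&(q[:,1]<40)&(q[:,1]>-50)];print(len(q),q.mean(0),q.min(0),q.max(0))
E
```

```text
t 3.78 [683.9  37.1 411. ] jaw yaw -8.64 down [-0.002 -0.002 -1.   ] F [ 2.4 -0.1 -0.3] w -0.2 q [ 0.13  0.63 -0.39  1.41  0.24  1.16 -0.44]
91 [672.08210957  -5.47404059 102.83844688] [666.4039618  -22.34376244  90.83343832] [681.12565645   5.53481083 111.44582864]
```

View pics/scene6.png

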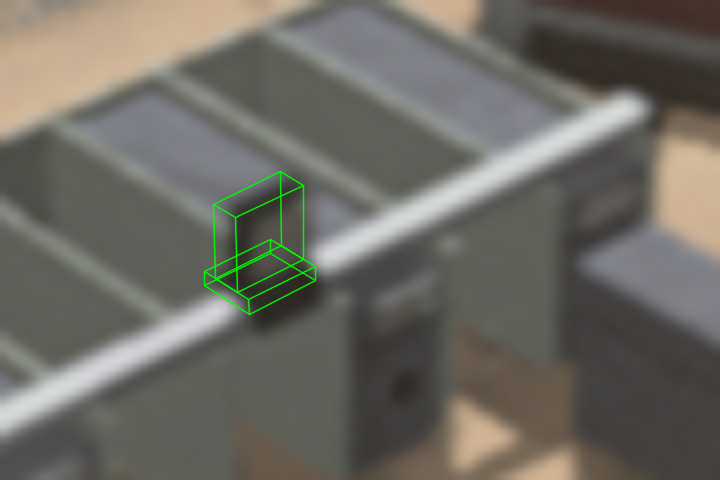

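arm_command(moves="-0.022 -0.034 0 0.002;-0.046 -0.066 0 0.002;-0.07 -0.1 0 0.002;-0.094 -0.132 0 0.002;-0.116 -0.16 0 0.002", fingers=0.18)

```text
t: 4.25
ee_pos: [568.1, -123.8, 417.3]
tool_rot: [-1.133, 1.31, -1.319]
ft_force: [1.3, -1.4, 0.4]
width: 50.5
```

arm_command(moves="-0.01 -0.01 -0.02 0;-0.02 -0.025 -0.05 0;-0.022 -0.03 -0.07 0;-0.022 -0.03 -0.08 0;-0.022 -0.03 -0.08 0")

```text
t: 4.67
ee_pos: [545.6, -152.8, 335.2]
tool_rot: [-1.135, 1.313, -1.316]
ft_force: [0.3, -0.1, 1.1]
width: 50.4
```

```bash
python3 - <<'E'
from h import *
PS=[660,-28.3,-.1445]
snap("w7",[(PS,SORT,(0,0,255)),([552,-102,-.122],CASE,(0,255,0))])
E
```

```text
t 4.67 [ 545.6 -152.8  335.2] jaw yaw -8.28 down [ 0.003  0.    -1.   ] F [ 0.3 -0.1  1.1] w 50.4 q [ 0.47  0.51 -0.36  1.81  0.23  0.87 -0.15]
```

View pics/w7.png

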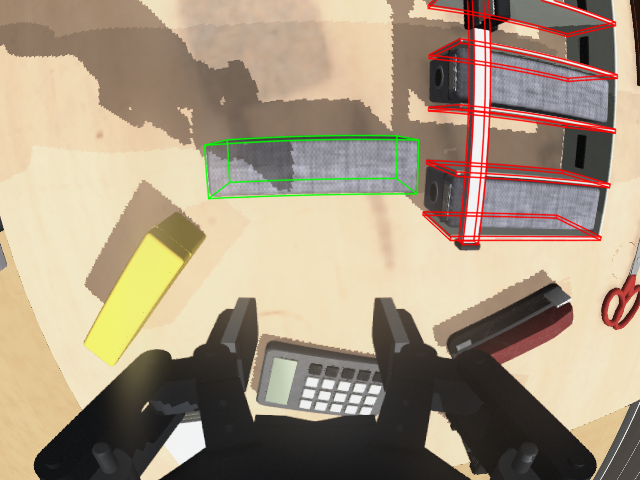

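arm_command(moves="0 0 -0.035 0;0 0 -0.075 0;0 0 -0.115 0;0 0 -0.14 0;0 0 -0.15 0")

```text
t: 5.13
ee_pos: [546.6, -150.7, 184.6]
tool_rot: [-1.136, 1.311, -1.313]
ft_force: [-0.7, -0.1, -0.2]
width: 50.2
```

arm_command(moves="0 0 -0.002 0;0.001 0.006 -0.003 0;0.002 0.012 -0.003 0;0.003 0.018 -0.003 0;0.003 0.022 -0.003 0")

```text
t: 5.55
ee_pos: [550.8, -127.8, 183.4]
tool_rot: [-1.134, 1.308, -1.314]
ft_force: [-0.2, -3.2, 2.0]
width: 50.3
```

```bash
python3 - <<'E'
from h import *
PS=[660,-28.3,-.1445]
snap("w8",[(PS,SORT,(0,0,255)),([552,-102,-.122],CASE,(0,255,0))])
E
```

```text
t 5.55 [ 550.8 -127.8  183.4] jaw yaw -8.05 down [ 0.006  0.001 -1.   ] F [-0.2 -3.2  2. ] w 50.3 q [ 0.36  0.74 -0.28  1.87  0.34  0.58 -0.28]
```

View pics/w8.png

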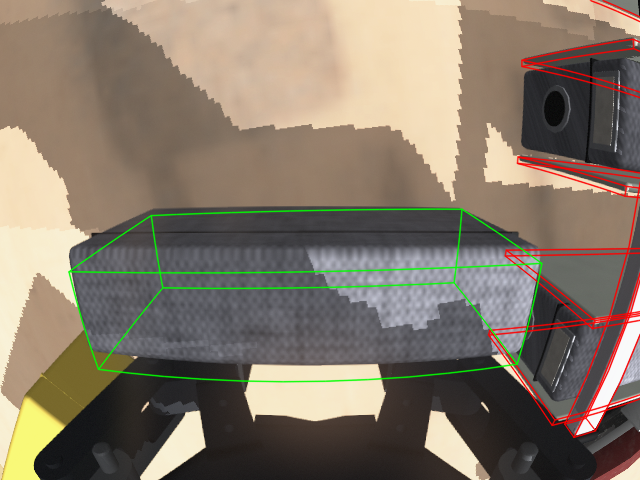

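arm_command(moves="0.001 0.008 -0.001 -0.001;0.002 0.016 -0.001 -0.001;0.0035 0.024 -0.001 -0.001;0.005 0.032 -0.001 -0.001;0.006 0.04 -0.001 -0.001")

```text
t: 6.02
ee_pos: [557.0, -86.9, 182.5]
tool_rot: [-1.133, 1.31, -1.316]
ft_force: [-0.4, -3.7, 2.6]
width: 50.3
```

arm_command(moves="0.001 0.008 0 0;0.002 0.016 0 0;0.0035 0.024 0 0;0.005 0.032 0 0;0.006 0.04 0 0")

```text
t: 6.43
ee_pos: [563.1, -46.1, 182.4]
tool_rot: [-1.133, 1.31, -1.316]
ft_force: [-0.5, -2.7, 2.5]
width: 50.4
```

```bash
python3 - <<'E'
from h import *
PS=[660,-28.3,-.1445]
snap("w9",[(PS,SORT,(0,0,255))])
E
```

```text
t 6.43 [563.1 -46.1 182.4] jaw yaw -8.22 down [ 0.006  0.001 -1.   ] F [-0.5 -2.7  2.5] w 50.4 q [ 0.2   0.74 -0.27  1.87  0.33  0.57 -0.42]
```

View pics/w9.png

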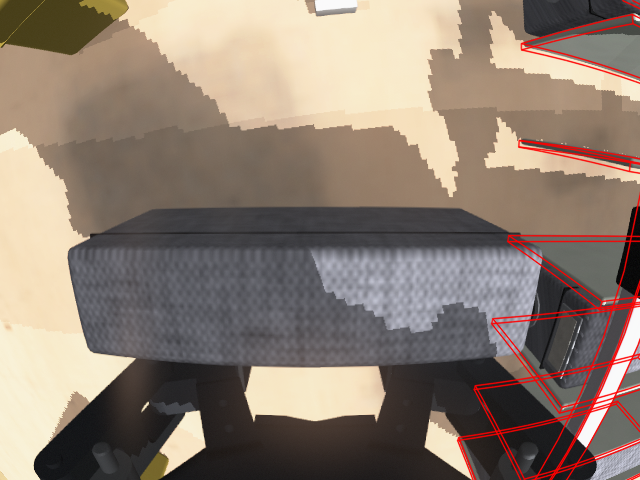

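arm_command(moves="0.001 0.007 0 0;0.002 0.014 0 0;0.003 0.019 0 0;0.0035 0.022 0 0;0.0035 0.024 0 0")

```text
t: 6.9
ee_pos: [566.8, -19.0, 182.3]
tool_rot: [-1.132, 1.309, -1.312]
ft_force: [-0.1, -2.0, 0.6]
width: 50.3
```

```bash
python3 - <<'E'
from h import *
PS=[660,-28.3,-.1445]
pc=list(fr(PS,[[-96,22.5,0]])[0][:2])+[-.1445];print(pc)
snap("w10",[(PS,SORT,(0,0,255)),(pc,CASE,(0,255,0))])
E
```

```text
[np.float64(568.2404565951083), np.float64(7.789280875708645), -0.1445]
t 6.9 [566.8 -19.  182.3] jaw yaw -8.05 down [ 0.007  0.003 -1.   ] F [-0.1 -2.   0.6] w 50.3 q [ 0.15  0.74 -0.26  1.86  0.33  0.57 -0.46]
```

View pics/w10.png

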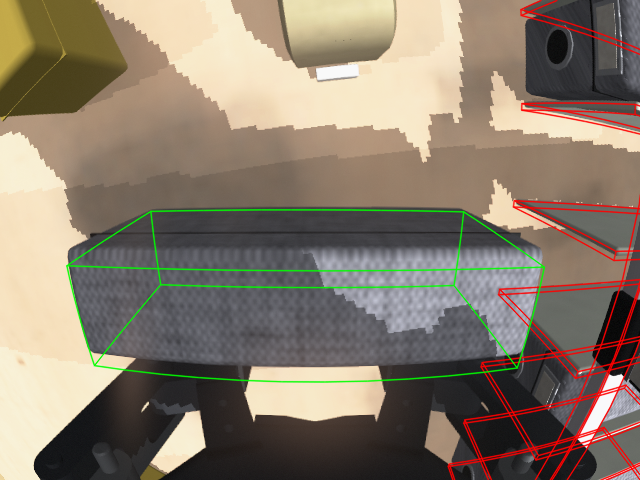

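arm_command(moves="-0.001 -0.01 0 0;-0.003 -0.03 0 0;-0.005 -0.045 0.02 0;-0.006 -0.05 0.06 0;-0.006 -0.05 0.1 0")

```text
t: 7.37
ee_pos: [559.5, -71.9, 282.1]
tool_rot: [-1.134, 1.314, -1.314]
ft_force: [1.6, 0.2, -0.5]
width: 50.4
```

arm_command(moves="0 0 0.03 0;0 0 0.06 0;0 0 0.06 0;0 0 0.06 0;0 0 0.06 0")

```text
t: 7.78
ee_pos: [558.9, -72.5, 341.5]
tool_rot: [-1.134, 1.315, -1.314]
ft_force: [0.5, -0.6, -1.0]
width: 50.1
```

```bash
python3 - <<'E'
from h import *
PS=[660,-28.3,-.1445]
pc=list(fr(PS,[[-96,22.5,0]])[0][:2])+[-.1445];print(pc)
snap("w11",[(PS,SORT,(0,0,255)),(pc,CASE,(0,255,0))],(160,560,20,320),2)
E
```

```text
[np.float64(568.2404565951083), np.float64(7.789280875708645), -0.1445]
t 7.78 [558.9 -72.5 341.5] jaw yaw -8.29 down [ 0.002  0.003 -1.   ] F [ 0.5 -0.6 -1. ] w 50.1 q [ 0.33  0.5  -0.36  1.81  0.22  0.87 -0.28]
```

View pics/w11.png

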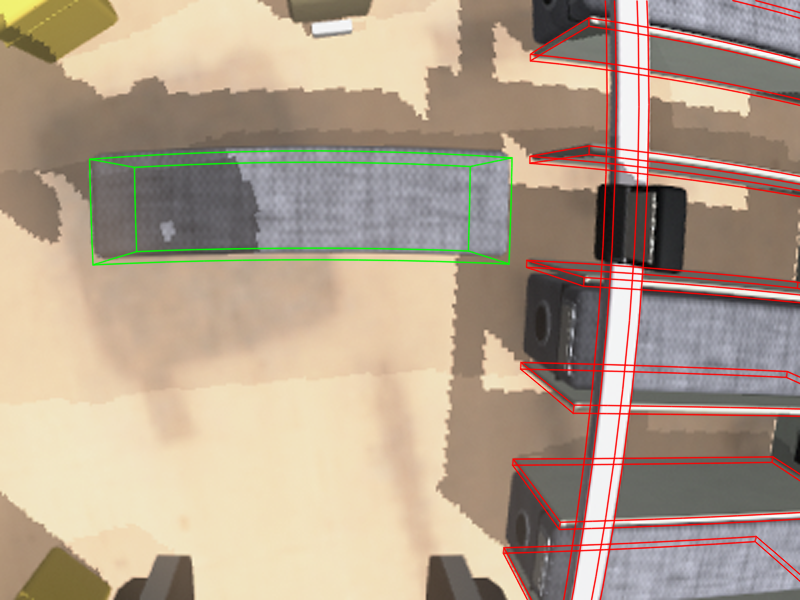

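```bash
python3 - <<'E'
from h import *
c=load("w11.npz");T=c["Tw"];PS=[660,-28.3,-.1445]
for n,d in(("a",0),("b",1)):
    o=(390,80);k=6
    a=cv2.resize(np.ascontiguousarray(c["pixels"][80:180,390:520,::-1]),None,fx=k,fy=k,interpolation=cv2.INTER_NEAREST)
    if d: wdraw(a,c,T,PS,SORT,(0,0,255),o,k)
    cv2.imwrite(f"pics/w11{n}.png",a)
o=(190,80);a=cv2.resize(np.ascontiguousarray(c["pixels"][80:170,190:430,::-1]),None,fx=3.3,fy=3.3,interpolation=cv2.INTER_CUBIC);cv2.imwrite("pics/w11c.png",a)
E
```

```text
(no output)
```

View pics/w11b.png

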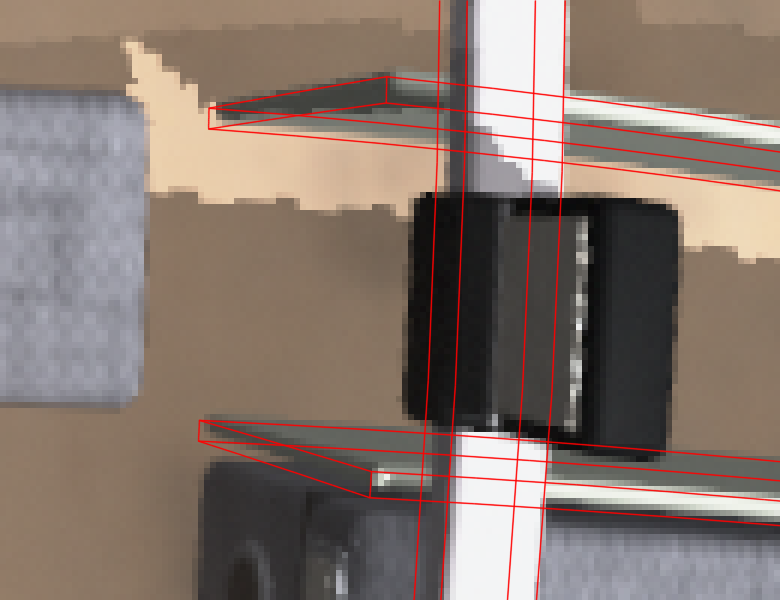

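View pics/w11c.png

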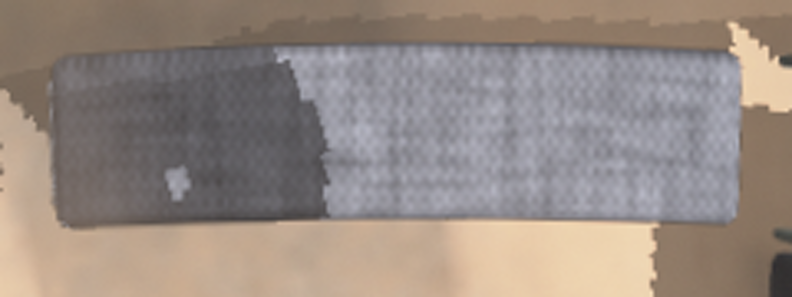

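```bash
cat >> h.py <<'E'
def inv(p,P):
    d=np.atleast_2d(P)-[p[0],p[1],0];c_,s_=np.cos(p[2]),np.sin(p[2]);return np.array([d[:,0]*c_+d[:,1]*s_,-d[:,0]*s_+d[:,1]*c_,d[:,2]]).T
PS=[660,-28.3,-.1445]
E
python3 - <<'E'
from h import *
c=load("w11.npz");T=c["Tw"]
q=np.array([(56,58),(63,224),(740,53),(735,219),(400,45),(400,219)])/3.3+[190,80]
W=wunproj(c,T,q,66);S=inv(PS,W);print(S.round(1))
# rider plate top corners (front-left, front-right) in b crop at z110
q=np.array([(505,205),(500,420)])/6+[390,80];print(inv(PS,wunproj(c,T,q,110)).round(1))
q=np.array([(432,195),(405,418)])/6+[390,80];print(inv(PS,wunproj(c,T,q,84)).round(1))
E
```

```text
[[-164.3   41.6   66. ]
 [-163.9    7.4   66. ]
 [ -27.1   42.2   66. ]
 [ -27.2    8.1   66. ]
 [ -95.1   41.6   66. ]
 [ -95.2    6.7   66. ]]
[[ -2.8  31.4 110. ]
 [ -2.2  10.7 110. ]]
[[ 0.2 32.8 84. ]
 [-1.8  8.7 84. ]]
```

arm_command(moves="0.005 0.035 0 0;0.01 0.075 0 0;0.015 0.11 0 0;0.0165 0.122 0 0;0.0165 0.122 -0.01 0")

```text
t: 8.25
ee_pos: [575.5, 54.7, 330.9]
tool_rot: [-1.136, 1.312, -1.306]
ft_force: [0.5, 0.0, 1.1]
width: 50.5
```

```bash
python3 -c "
from h import *
s,m=st();print(inv(PS,s['ee_pos']))"
```

```text
t 8.25 [575.5  54.7 330.9] jaw yaw -7.88 down [ 0.002  0.006 -1.   ] F [0.5 0.  1.1] w 50.5 q [ 0.11  0.53 -0.38  1.78  0.24  0.87 -0.51]
[[-95.59410856  69.94220532 330.94151409]]
```

arm_command(moves="-0.001 -0.005 -0.035 -0.002;-0.001 -0.005 -0.075 -0.002;-0.001 -0.005 -0.115 -0.002;-0.001 -0.005 -0.135 -0.002;-0.001 -0.005 -0.146 -0.002")

```text
t: 8.67
ee_pos: [572.0, 47.7, 180.0]
tool_rot: [-1.139, 1.322, -1.309]
ft_force: [-1.1, 0.9, -0.4]
width: 50.4
```

```bash
python3 -c "
from h import *
s,m=st();print(inv(PS,s['ee_pos']))"
```

```text
t 8.67 [572.   47.7 180. ] jaw yaw -8.29 down [-0.006  0.004 -1.   ] F [-1.1  0.9 -0.4] w 50.4 q [ 0.06  0.76 -0.29  1.84  0.35  0.6  -0.59]
[[-98.00618298  62.49838904 180.03411346]]
```

arm_command(moves="0.001 -0.002 0.002 0;0.001 -0.004 0.002 0;0 -0.006 0.002 0;0 -0.007 0.002 0;0 -0.008 0.002 0")

```text
t: 9.08
ee_pos: [572.7, 39.6, 183.5]
tool_rot: [-1.137, 1.32, -1.31]
ft_force: [0.2, 0.8, 0.9]
width: 50.3
```

```bash
python3 -c "
from h import *
s,m=st();print(inv(PS,s['ee_pos']))"
```

```text
t 9.08 [572.7  39.6 183.5] jaw yaw -8.31 down [-0.003  0.004 -1.   ] F [0.2 0.8 0.9] w 50.3 q [ 0.07  0.75 -0.29  1.84  0.35  0.6  -0.58]
[[-96.19069271  54.60437526 183.53548031]]
```

arm_command(moves="0 -0.001 0 0;0 -0.002 0 0;0 -0.0025 0 0;0 -0.003 0 0;0 -0.003 0 0")

```text
t: 9.5
ee_pos: [572.9, 36.9, 183.8]
tool_rot: [-1.136, 1.319, -1.31]
ft_force: [0.6, 2.1, 1.2]
width: 50.3
```

```bash
python3 -c "
from h import *
s,m=st();print(inv(PS,s['ee_pos']))"
```

```text
t 9.5 [572.9  36.9 183.8] jaw yaw -8.29 down [-0.003  0.005 -1.   ] F [0.6 2.1 1.2] w 50.3 q [ 0.08  0.75 -0.3   1.84  0.35  0.6  -0.58]
[[-95.56745573  52.01143577 183.8112324 ]]
```

arm_command(moves="0.001 0.006 0 0;0.002 0.012 0.01 0;0.002 0.014 0.05 0;0.002 0.014 0.09 0;0.002 0.014 0.13 0")

```text
t: 9.92
ee_pos: [574.4, 51.8, 315.5]
tool_rot: [-1.138, 1.32, -1.308]
ft_force: [2.0, -0.7, -0.6]
width: 50.6
```

arm_command(moves="-0.02 -0.004 0.03 -0.039;-0.05 -0.01 0.04 -0.078;-0.08 -0.016 0.04 -0.117;-0.1 -0.022 0.04 -0.156;-0.109 -0.028 0.04 -0.195", fingers=-1)

```text
t: 10.33
ee_pos: [462.6, 24.0, 356.2]
tool_rot: [-0.747, 1.75, -1.738]
ft_force: [0.0, 0.0, -1.2]
width: -0.0
```

arm_command(moves="0 0 0 -0.039;0 0 0 -0.078;0 0 0 -0.117;0 0 0 -0.156;0 0 0 -0.195")

```text
t: 10.75
ee_pos: [462.4, 24.6, 356.9]
tool_rot: [-0.201, 2.126, -2.113]
ft_force: [0.0, 0.0, 0.6]
width: 0.0
```

```bash
python3 -c "
from h import *
s,m=st();print(inv(PS,s['ee_pos']))"
```

```text
t 10.75 [462.4  24.6 356.9] jaw yaw -79.02 down [ 0.002  0.006 -1.   ] F [0.  0.  0.6] w 0.0 q [-0.    0.29 -0.17  2.05  0.06  0.79 -1.59]
[[-203.16279905   23.85560163  356.87287586]]
```

arm_command(moves="0 -0.001 0 -0.036;0 -0.001 0 -0.071;0 -0.001 0 -0.107;0 -0.001 0 -0.107;0 -0.001 0 -0.107")

```text
t: 11.17
ee_pos: [462.3, 24.1, 357.3]
tool_rot: [-0.155, -2.156, 2.145]
ft_force: [0.7, -0.2, 0.5]
width: 0.2
```

```bash
python3 - <<'E'
from h import *
pc=list(fr(PS,[[-95.6,22.5,0]])[0][:2])+[-.1445]
snap("w12",[(PS,SORT,(0,0,255)),(pc,CASE,(0,255,0))])
E
```

```text
t 11.17 [462.3  24.1 357.3] jaw yaw -98.04 down [ 0.004  0.005 -1.   ] F [ 0.7 -0.2  0.5] w 0.2 q [-0.06  0.29 -0.1   2.06  0.04  0.79 -1.89]
```

View pics/w12.png

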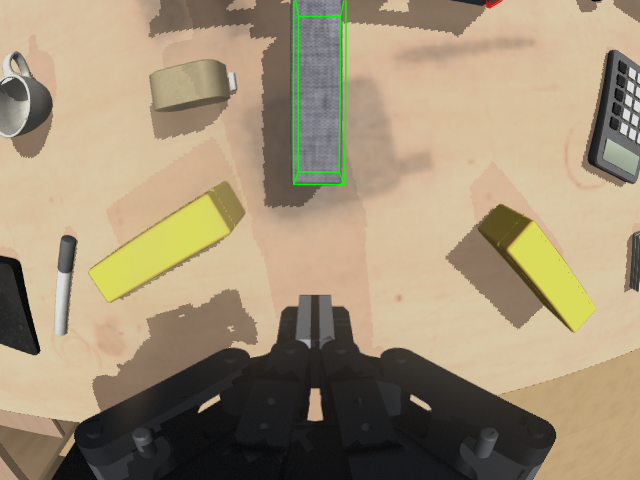

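arm_command(moves="0 -0.001 -0.035 -0.001;0 -0.001 -0.075 -0.001;0 -0.001 -0.11 -0.001;0 -0.001 -0.128 -0.001;0 -0.001 -0.133 -0.001")

```text
t: 11.63
ee_pos: [460.9, 23.0, 221.4]
tool_rot: [-0.149, -2.153, 2.142]
ft_force: [-0.3, -0.4, 0.2]
width: 0.0
```

arm_command(moves="0.008 -0.001 0 0;0.016 -0.002 0 0;0.024 -0.0035 0 0;0.032 -0.0045 0 0;0.036 -0.005 0 0")

```text
t: 12.05
ee_pos: [498.3, 17.8, 222.5]
tool_rot: [-0.151, -2.154, 2.143]
ft_force: [-3.5, 0.5, 3.9]
width: -0.0
```

```bash
python3 - <<'E'
from h import *
s,m=st();print(inv(PS,s['ee_pos']))
pc=list(fr(PS,[[-95.6,22.5,0]])[0][:2])+[-.1445]
snap("w13",[(PS,SORT,(0,0,255)),(pc,CASE,(0,255,0))])
E
```

```text
t 12.05 [498.3  17.8 222.5] jaw yaw -98.08 down [-0.     0.005 -1.   ] F [-3.5  0.5  3.9] w -0.0 q [-0.06  0.58 -0.08  2.04  0.08  0.53 -1.91]
[[-166.69651559   22.3583684   222.54126748]]
t 12.05 [498.3  17.8 222.5] jaw yaw -98.08 down [-0.     0.005 -1.   ] F [-3.5  0.5  3.9] w -0.0 q [-0.06  0.58 -0.08  2.04  0.08  0.53 -1.91]
```

View pics/w13.png

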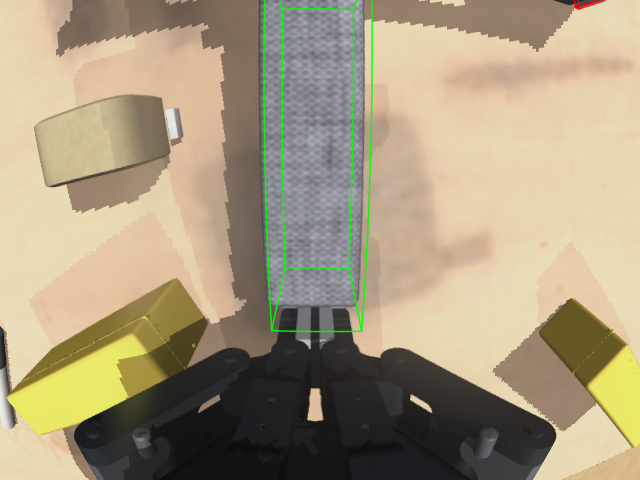

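```bash
python3 - <<'E'
from h import *
c=load("w13.npz");T=c["Tw"];
a=cv2.resize(np.ascontiguousarray(c["pixels"][0:200,240:390,::-1]),None,fx=4,fy=3,interpolation=cv2.INTER_CUBIC);cv2.imwrite("pics/w13c.png",a)
a=cv2.resize(np.ascontiguousarray(c["pixels"][200:320,240:390,::-1]),None,fx=5,fy=5,interpolation=cv2.INTER_CUBIC);cv2.imwrite("pics/w13d.png",a)
E
```

```text
(no output)
```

View pics/w13c.png

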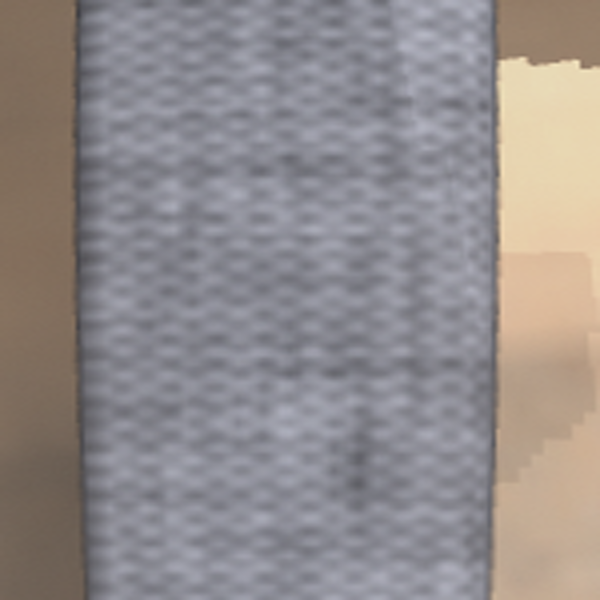

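View pics/w13d.png

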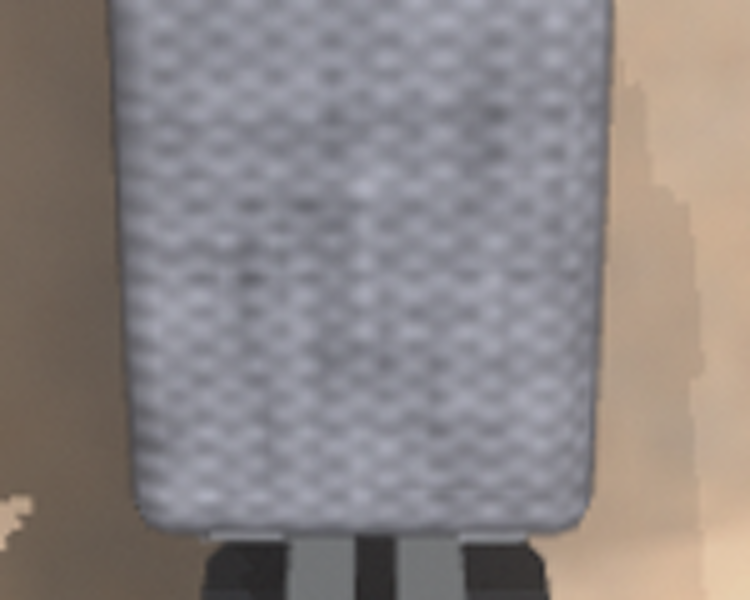

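```bash
python3 - <<'E'
from h import *
c=load("w13.npz");T=c["Tw"]
S=inv(PS,wunproj(c,T,[(259,20),(364.25,20),(260.75,166.7),(363.25,166.7),(265.4,270),(360,270)],66));print(S.round(1))
print(S[:,1].reshape(3,2).mean(1))
E
```

```text
[[ -49.9   42.2   66. ]
 [ -49.9    7.    66. ]
 [-101.    41.8   66. ]
 [-100.9    6.8   66. ]
 [-139.2   41.5   66. ]
 [-139.     6.5   66. ]]
[24.59397805 24.30567236 23.98442554]
```

arm_command(moves="0.005 -0.001 0 0;0.010 -0.0015 0 0;0.015 -0.002 0 0;0.020 -0.003 0 0;0.025 -0.0035 0 0")

```text
t: 12.52
ee_pos: [523.6, 14.3, 222.3]
tool_rot: [-0.15, -2.153, 2.142]
ft_force: [-4.3, 0.1, 2.9]
width: -0.1
```

```bash
python3 - <<'E'
from h import *
s,m=st();print(inv(PS,s['ee_pos']))
snap("w14",[])
from station import arm
n,o,k,sh="scene",(250,190),6,(100,130)
c=arm.read_camera(n)
a=c["pixels"][o[1]:o[1]+sh[0],o[0]:o[0]+sh[1],::-1]
cv2.imwrite("pics/s14.png",cv2.resize(np.ascontiguousarray(a),None,fx=k,fy=k,interpolation=cv2.INTER_CUBIC))
E
```

```text
t 12.52 [523.6  14.3 222.3] jaw yaw -98.07 down [-0.001  0.005 -1.   ] F [-4.3  0.1  2.9] w -0.1 q [-0.05  0.61 -0.08  1.98  0.08  0.56 -1.89]
[[-141.14170326   22.47723576  222.31659559]]
t 12.52 [523.6  14.3 222.3] jaw yaw -98.07 down [-0.001  0.005 -1.   ] F [-4.3  0.1  2.9] w -0.1 q [-0.05  0.61 -0.08  1.98  0.08  0.56 -1.89]
```

View pics/w14.png

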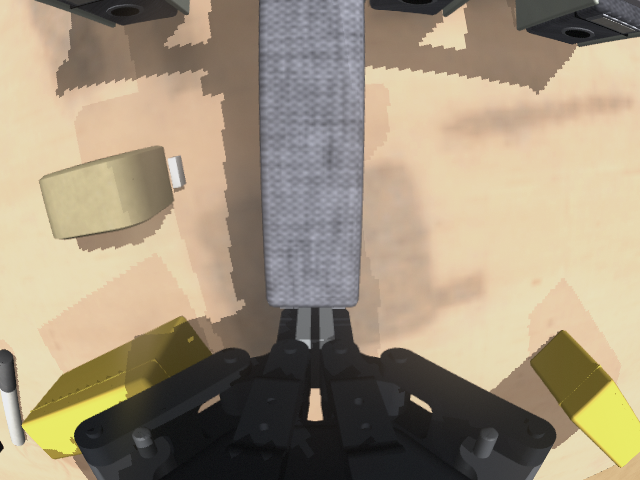

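View pics/s14.png

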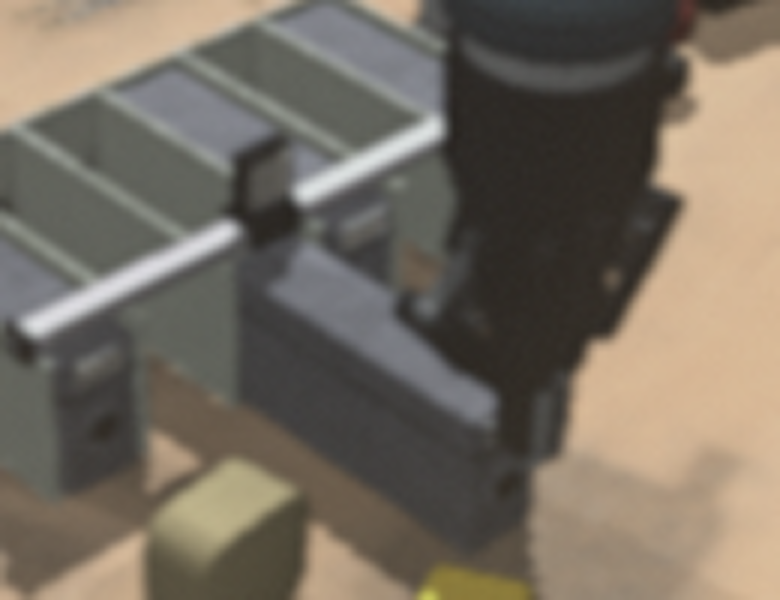

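arm_command(moves="0.008 -0.001 0 0;0.016 -0.0023 0 0;0.024 -0.0035 0 0;0.032 -0.0045 0 0;0.040 -0.0058 0 0")

```text
t: 13.03
ee_pos: [565.6, 8.2, 222.4]
tool_rot: [-0.155, -2.155, 2.143]
ft_force: [-0.7, -0.5, -0.8]
width: 0.2
```

arm_command(moves="0.008 -0.001 0.001 0;0.016 -0.0023 0.001 0;0.024 -0.0035 0.001 0;0.032 -0.0045 0.001 0;0.040 -0.0058 0.001 0")

```text
t: 13.45
ee_pos: [606.4, 2.4, 223.3]
tool_rot: [-0.155, -2.155, 2.143]
ft_force: [-1.9, 0.8, -0.4]
width: 0.4
```

```bash
python3 - <<'E'
from h import *
s,m=st();print(inv(PS,s['ee_pos']))
snap("w15",[(PS,SORT,(0,0,255))])
E
```

```text
t 13.45 [606.4   2.4 223.3] jaw yaw -98.09 down [ 0.003  0.005 -1.   ] F [-1.9  0.8 -0.4] w 0.4 q [-0.02  0.7  -0.08  1.76  0.07  0.68 -1.85]
[[-57.50557429  22.62593619 223.33096163]]
t 13.45 [606.4   2.4 223.3] jaw yaw -98.09 down [ 0.003  0.005 -1.   ] F [-1.9  0.8 -0.4] w 0.4 q [-0.02  0.7  -0.08  1.76  0.07  0.68 -1.85]
```

View pics/w15.png

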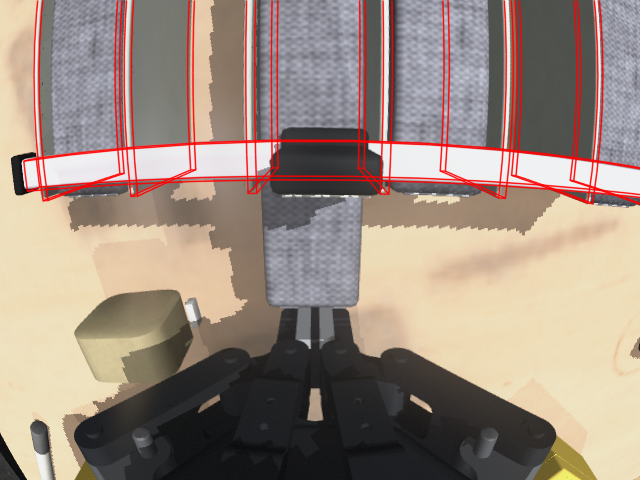

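arm_command(moves="0.007 -0.001 0.002 0;0.014 -0.002 0.002 0;0.021 -0.003 0.002 0;0.028 -0.004 0.002 0;0.033 -0.0048 0.002 0")

```text
t: 13.92
ee_pos: [641.7, -2.9, 225.7]
tool_rot: [-0.158, -2.156, 2.144]
ft_force: [-1.4, -0.2, 1.1]
width: -0.1
```

```bash
python3 - <<'E'
from h import *
s,m=st();print(inv(PS,s['ee_pos']))
snap("w16",[(PS,SORT,(0,0,255))],(180,500,100,340),2.5)
E
```

```text
t 13.92 [641.7  -2.9 225.7] jaw yaw -98.12 down [ 0.006  0.005 -1.   ] F [-1.4 -0.2  1.1] w -0.1 q [-0.01  0.74 -0.08  1.66  0.07  0.73 -1.83]
[[-21.72319703  22.51463198 225.74454776]]
t 13.92 [641.7  -2.9 225.7] jaw yaw -98.12 down [ 0.006  0.005 -1.   ] F [-1.4 -0.2  1.1] w -0.1 q [-0.01  0.74 -0.08  1.66  0.07  0.73 -1.83]
```

View pics/w16.png

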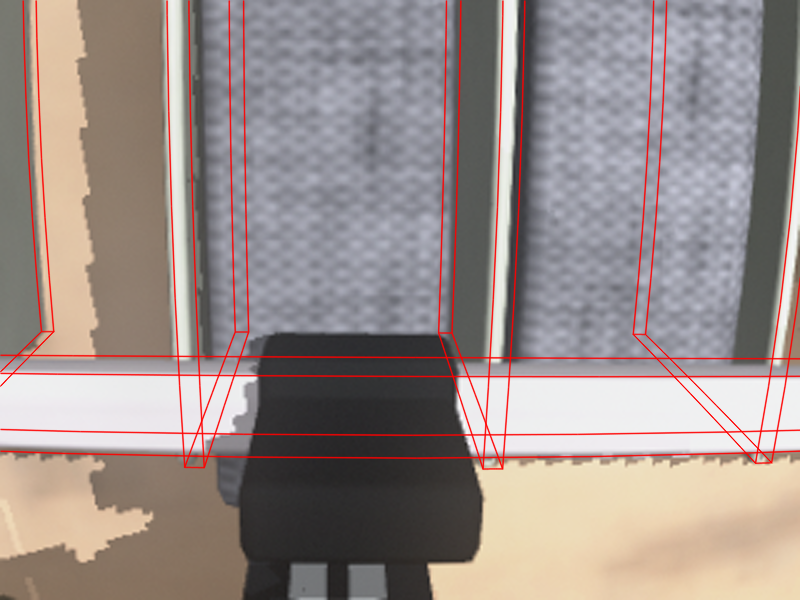

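arm_command(moves="0.002 0 0 0;0.004 -0.001 0 0;0.006 -0.001 0 0;0.007 -0.001 0 0;0.0075 -0.001 0 0")

```text
t: 14.38
ee_pos: [649.9, -4.1, 225.8]
tool_rot: [-0.16, -2.157, 2.145]
ft_force: [-2.9, 0.1, 0.2]
width: -0.1
```

```bash
python3 - <<'E'
from h import *
s,m=st();print(inv(PS,s['ee_pos']))
from station import arm
for n,o,k,sh in(("scene",(250,190),6,(100,130)),):
    c=arm.read_camera(n)
    a=c["pixels"][o[1]:o[1]+sh[0],o[0]:o[0]+sh[1],::-1]
    cv2.imwrite("pics/s17.png",cv2.resize(np.ascontiguousarray(a),None,fx=k,fy=k,interpolation=cv2.INTER_CUBIC))
E
```

```text
t 14.38 [649.9  -4.1 225.8] jaw yaw -98.13 down [ 0.007  0.005 -1.   ] F [-2.9  0.1  0.2] w -0.1 q [-0.01  0.76 -0.08  1.64  0.07  0.74 -1.83]
[[-13.48042747  22.52845033 225.81010951]]
```

View pics/s17.png

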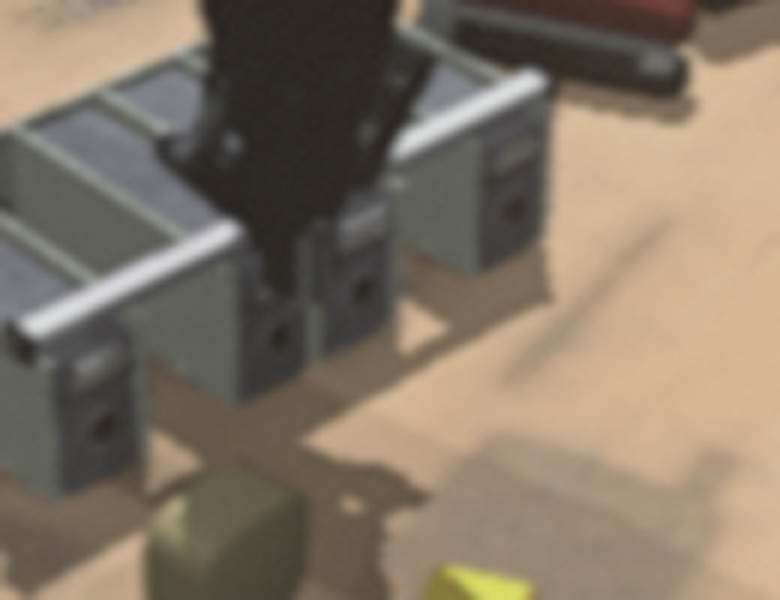

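arm_command(moves="0.001 0 0 0;0.0015 0 0 0;0.002 0 0 0;0.002 0 0 0;0.002 0 0 0")

```text
t: 14.85
ee_pos: [651.5, -4.0, 225.8]
tool_rot: [-0.158, -2.156, 2.144]
ft_force: [-5.0, -0.6, 2.9]
width: -0.0
```

arm_command(moves="-0.01 0.0015 0 0;-0.03 0.004 0 0;-0.06 0.008 0.01 0;-0.09 0.012 0.03 0;-0.12 0.016 0.05 0")

```text
t: 15.27
ee_pos: [530.7, 12.1, 276.0]
tool_rot: [-0.16, -2.157, 2.145]
ft_force: [-0.2, -0.6, 1.0]
width: -0.3
```

arm_command(moves="-0.02 0 0.04 0;-0.03 0 0.08 0;-0.03 0 0.1 0;-0.03 0 0.1 0;-0.03 0 0.1 0")

```text
t: 15.68
ee_pos: [501.7, 12.0, 377.9]
tool_rot: [-0.167, -2.16, 2.146]
ft_force: [0.8, 0.7, 0.1]
width: 0.3
```

```bash
python3 - <<'E'
from h import *
pc=list(fr(PS,[[70,22.5,0]])[0][:2])+[-.1445]
snap("w18",[(PS,SORT,(0,0,255)),(pc,CASE,(0,255,0))])
from station import arm
n,o,k,sh="scene",(220,180),5,(110,150)
c=arm.read_camera(n)
a=c["pixels"][o[1]:o[1]+sh[0],o[0]:o[0]+sh[1],::-1]
cv2.imwrite("pics/s18.png",cv2.resize(np.ascontiguousarray(a),None,fx=k,fy=k,interpolation=cv2.INTER_CUBIC))
c=arm.read_camera("top")
a=c["pixels"][140:310,210:430,::-1];cv2.imwrite("pics/t18.png",cv2.resize(a,None,fx=3.5,fy=3.5,interpolation=cv2.INTER_CUBIC))
E
```

```text
t 15.68 [501.7  12.  377.9] jaw yaw -98.14 down [ 0.013  0.005 -1.   ] F [0.8 0.7 0.1] w 0.3 q [-0.02  0.32 -0.11  1.95  0.04  0.86 -1.86]
```

View pics/w18.png

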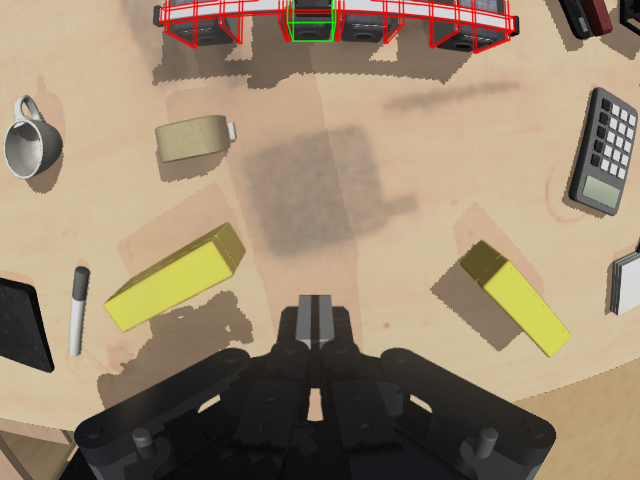

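View pics/s18.png

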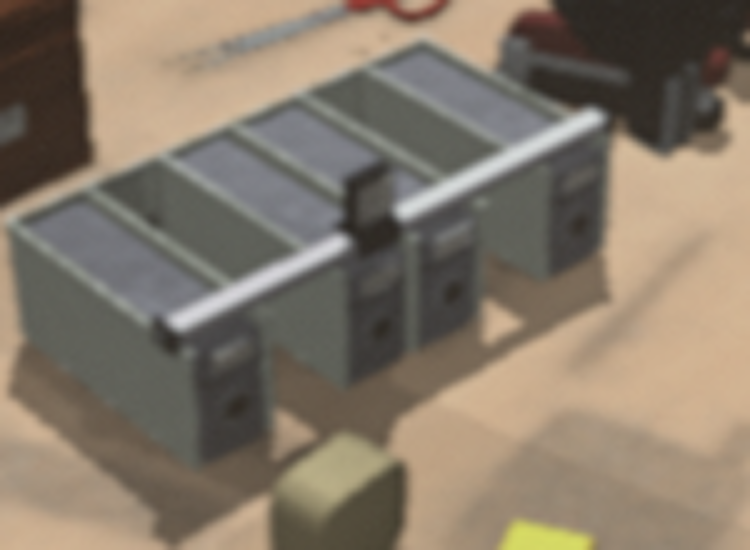

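View pics/t18.png

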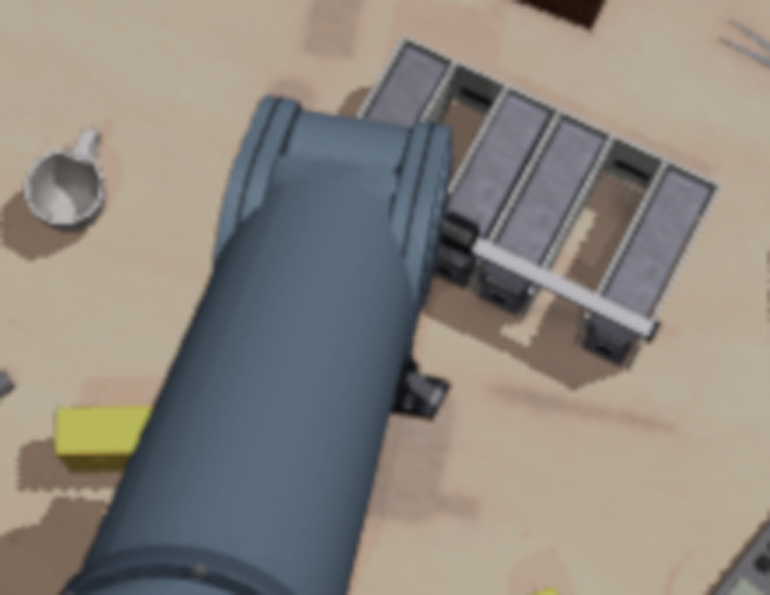

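```bash
python3 -c "
from station import arm
print(arm.close_job())"
```

```text
the job is handed in; nothing more can be done
None
```

The label rider is over the third gap and the card case is pushed upright into that gap, home. I handed the job in at about 16 s of the 64 s allowed; no verdict came back.

- **Rider:** I ran it right along the rail with the closed fingertips beside its plate. The wrist camera put it 1.5 mm right of centre (joint about 0.092 m; 0.078–0.102 is accepted), and it looked unmoved in the last pictures.
- **Case:** With the fingers part open I slid it left from its right side. That overshot by about 2 mm, so I nudged it back from the left, then pushed it in lengthwise with closed fingers.
- **Alignment disagreement:** Before insertion, the finger position put the case about 0.5 mm off the gap's centre and the wrist camera about 1.8 mm off. It still went in freely, with at most about 5 N on the tool.
- **Depth:** By the finger position the near end stopped about 1 mm short of the front edges, a case centre of about x = 69 mm (63–78 is accepted). In the scene picture it looks flush with the filed cases on either side.
- **Surroundings:** The arm is clear of everything. The last pictures showed no shift of the filed cases, tape measure, mug, calculator, marker or yellow look-alikes. I judged this by eye and did not measure it.

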